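# Seat a filled biscuit tin in the date coder's corner

## Robot

A 7-joint arm with a two-finger parallel gripper is mounted at the origin on the work surface. World frame = base frame: x ahead of the robot, y to its left, z up, the work surface at z = 0. Lengths are in m, angles in degrees, forces in N, time in s.
With the tool pointing down it reaches from about 0.4 to 0.875 m from the base axis. Payload 6.5 kg.
Tool frame: the origin (TCP) lies at the centre of the arm's flange, where the gripper is bolted on; the fingertips stand 173 mm ahead of it and the grasp point (between the pads) lies 155 mm ahead of it; z points along the fingers, x is the direction in which the jaws open and shut, and the axes are right-handed (so a half turn about z gives the same grasp; the last joint's range is limited). The gripper opens to 85 mm and grips with 20 to 120 N. Pads are 22 mm wide; open, the fingers measure 114 mm over their backs; the gripper's body (76 mm by 85 mm) begins 54 mm behind the grasp point. The pads swing forward as they close: fully open they stand 13 mm farther back than shut.
Start: joints at [-78.163, 30.733, -0.252, 88.115, 0.149, 61.152, -4.079], TCP at [0.175, 0.626, 0.405] pointing down, gripper open.
Joint ranges: [-154.64, 154.64], [-21.42, 123.67], [-72.66, 72.17], [13.99, 137.28], [-74.86, 254.86], [10.95, 109.41], [-158.01, 158.01]. Speed limits (degrees/s): [136.94, 136.94, 180, 180, 180, 180, 180].

## Interface

Orientations are given as [roll, pitch, yaw] about the fixed x, y, z axes, in that order (R = Rz(yaw) Ry(pitch) Rx(roll)).
In Python, from plant import ctrl gives the robot as it stands. The module is installed in compiled form; this text tells all that it offers.
- The arm moves only by the tool carry_out, never from a script. Its argument "motion" is a list of rows, each a list of 5 numbers: the shift along the world's x, y, z in mm, then the turn about the world's z in rad, then the finger opening in mm, from 0 to 85.4. A call has 1 to 12 rows; each row is the pose to reach, as a shift and turn from the pose commanded when the call began; what a row does not reach only later rows make up. A row lasts 1/12 s, in which the tool goes at most 41.7 mm and 7.16 degrees, less where a joint would pass 70% of its speed; a pose out of reach is approached as far as the arm can. A call with a gripper value outside its range is refused whole. The fingers move at their own pace and stop on an object; the grip force is fixed at half the most. Time passes only in rows, so rows that repeat a pose let the fingers close. It gives the time, the measured TCP pose, the force and the opening at its end, in the units of the state.
- ctrl.get_obs(): the state, without advancing time (a new reading comes with each control period).
- ctrl.grab_frame(name): name is "side" or "top"; returns a dict with "color" (400x640x3 uint8, blue, green, red), "camera_matrix" (3x3 intrinsics, pixels), "cam_to_world" (4x4, takes a point from camera to world coordinates). Camera axes: x right, y up, looking along -z (the intrinsics and any distortion apply to the point x, -y, -z); pixel columns grow to the right and rows downward; lengths in m; the calibration is good to about 2 mm. A picture is of the moment at which its call begins. There is no depth.
- ctrl.job_done(): hands the job in, once; it reports no verdict.
Trained networks look in the newest picture that a camera, given by its name, has taken for a name from the list of things; names that differ only in an ending like _2 or _b are one class to them, and where a whole thing is asked for, a point or a joint stands for the part that bears it (a point fixed in the world has none). Each returns a list of dicts, best first, with "score" (0 to 1); they miss things now and then, are a little off and sometimes report something else, mostly with a low value. They report only what shows in the picture. A call takes as long as a camera call. They do not tell look-alikes from the thing itself.
- ctrl.spot_in(camera, thing): "point" ([x, y, z] in m, in world coordinates, good to about 4 mm: the middle of the surface that is visible of it).
- ctrl.tip_of(camera, thing): "point" ([x, y, z] in m, in world coordinates, good to about 4 mm: a listed point, or the origin of a listed thing).
The state is a dict: "time_s": time; "qpos": joint angles; "dq": joint speeds; "joint_efforts": joint torques, N m; "position": TCP position; "tcp_rot": TCP orientation; "contact_force": force on the tool from outside, world axes, zero at the start; "ft_torque": the same for the moment, N m; "gripper_width": finger opening in m.
Only numpy, scipy, OpenCV 4.12 (cv2) and the standard library are available. Lean on these libraries where they do the work, as an engineer would, in place of code of your own. Each camera call takes 0.05 s, during which the arm holds its last target.

## Task

Get the date coder's corner fixture ready and load it: with the yellow-handled key, tighten the brass clamp screw clockwise to its stop (do not turn it with the fingers), then stand the key upright on the table again. Then bring the small tin that is full of biscuits, keeping it level, and press it flat on the blue plate into the corner, its long side against the aluminium fence and its end against the orange stop, firmly but without denting it. Finish while still holding the tin and pressing it against both stops, and leave everything else where it is.

Things in the scene. Friction and masses are not known exactly. Their poses are not given: they have to be found in the camera images.
- jig: Fixed corner fixture of the date coder, pose varies: dark blue base plate 160 (x) by 230 mm (y), 12 mm thick, its centre at x +5, y -10 mm; origin on the table. The tin stands on the plate top (z 12 mm) in a right-angled corner of two stops, all slick (friction about 0.2), tops at z 34 mm: the fence (face at x +50, looking to -x) and the end stop (face at y +60, looking to -y). Clamp screw at x +58, y -95 mm
- coder (a point): Top centre of the white coder box beyond the fence, fixed to the jig at x +168, y +12 mm: 80 (x) by 90 (y) mm, top 68 mm above the table; its black lens reaches to the jig's x +116 mm
- corner (a point): The inner corner where the fence face, the end stop face and the plate top meet: (+50, +60, +12) mm of the jig; axes as the jig's. The seated tin's centre (point tin_mid) lies 29 mm to -x, 48 mm to -y and 31 mm above this point, with the tin's y parallel to the jig's y
- fence (a point): On the aluminium back fence: middle of its face's top edge, jig (+50, +3, +34) mm, axes as the jig's. The fence is a fixed bar 146 mm long along y (jig y -70 to +76), 16 mm thick, 22 mm high above the plate; its face looks to -x
- endstop (a point): On the orange end stop: middle of its face's top edge, jig (+5, +60, +34) mm, axes as the jig's. The stop is a fixed bar 90 mm long along x (jig x -40 to +50), 16 mm thick, 22 mm high above the plate; its face looks to -y
- clamp (a joint): Turn of the clamp screw in rad, growing clockwise as seen from above: starts at 0 to 0.3 (slack), hard stop at 1.25 (tight; the brass bar then lies along the jig's x). Turns with about 0.06 N m of friction and stays where it is left
- screw_top (a point): Clamp screw, turning about its upright axis: dark disc 38 mm across and 4 mm thick, lying 20 to 24 mm above the table, and on it a brass bar 32 mm long (its x), 8 mm wide and 12 mm high. This point is the middle of the bar's top, 36 mm above the table; x runs along the bar (either way round is alike)
- key_grip (a point): The key, loose and upright on the table, 0.18 kg: steel head 36 (x) by 40 (y) mm, 28 mm high, and above it a flat yellow grip 44 mm long (x), 16 mm thick (y), from 28 to 78 mm above the foot, to be pinched across y. This point is on its upright axis, 55 mm above the foot
- key_foot (a point): Centre of the key's underside, axes as key_grip. The head has a slot along x, open below and at both ends, 13 mm wide and 13 mm deep, that goes over the screw's brass bar (2.5 mm to spare each side, so about 0.16 rad of play each way); fully on, the foot rests on the screw's disc, 24 mm above the table and 12 mm below screw_top
- tin_mid (a point): The tin to load: small lavender tin, open on top, full of golden biscuits standing on edge; 58 mm (x) by 96 mm (y, long) by 62 mm high, about 0.32 kg. This point is its centre, 31 mm above its base. Pinch it across its 58 mm width near the top so that the fingers stay above the 22 mm high stops
- empty_tin: The same lavender tin but empty, 58 x 96 x 62 mm, origin under its base; leave alone. It may stand in either of the two tin places
- lids: Stack of lavender lids, 62 x 102 x 45 mm, origin under it; leave alone
- sanitiser: White bottle with a blue cap, 70 mm across, 190 mm high, origin under it; leave alone
- labels: Roll of blank white labels, 90 mm across, 25 mm high, origin under it; leave alone
- tongs: Steel tongs lying on the table, 240 mm long (x), 14 mm high, origin under the middle; leave alone
Mind the look-alikes: they are no part of the job. Of the things that look like the part that bears key_grip, take the one that is farthest from the robot's base at the start.

How it is judged:
By the outcome, as a careful person would: the job done as asked, in the order asked, and still so for the second after the job is handed in, while the arm keeps its last pose, push and grip.
It also fails if it takes over 72 s, if anything falls off the work surface, if the arm or the gripper's body presses on something with over 40 N, if the wrist force passes 120 N, or if a joint passes its speed limit or range.

## Working session

There is one attempt and no reset: what is moved stays moved. The work goes in short steps, Python scripts to look and compute and a tool call to move; the robot and the scene stay as the last step left them, time stands still between calls to the robot, and variables do not carry over. Pictures are saved under pics/ and viewed, and the job is handed in when it is done.

Besides the shell and the picture viewer there is one more tool, called in YAML: its name, and indented under it one key for each argument. carry_out: Moves the arm, as the interface text tells. Its arguments: {"type":"object","properties":{"motion":{"type":"array"}},"required":["motion"]}

```bash
mkdir -p pics; cat > h.py <<'E'
from plant import ctrl
import numpy as np, cv2
def save(cam,name,crop=None,scale=1):
    f=ctrl.grab_frame(cam); im=f['color']
    np.savez(f'{cam}.npz',im=im,K=f['camera_matrix'],T=f['cam_to_world'])
    if crop: im=im[crop[1]:crop[3],crop[0]:crop[2]]
    if scale!=1: im=cv2.resize(im,None,fx=scale,fy=scale,interpolation=cv2.INTER_CUBIC)
    cv2.imwrite(f'pics/{name}.png',im); return f
def proj(f,p):
    T=np.array(f['cam_to_world']);c=np.linalg.inv(T)@np.append(p,1)
    K=np.array(f['camera_matrix']);v=K@np.array([c[0],-c[1],-c[2]]);return v[:2]/v[2]
def ray(f,u,v,z):
    T=np.array(f['cam_to_world']);K=np.array(f['camera_matrix'])
    d=np.linalg.inv(K)@np.array([u,v,1.]);d=T[:3,:3]@np.array([d[0],-d[1],-d[2]])
    o=T[:3,3];return o+d*(z-o[2])/d[2]
E
python3 - <<'E'
from h import *
print(ctrl.get_obs())
for c in ['top','side']:
    f=save(c,c+'0'); print(c,f['camera_matrix'],f['cam_to_world'])
    for t in ['jig','key_grip','key_foot','tin_mid','screw_top','corner','fence','endstop','empty_tin','coder']:
        for d in ctrl.tip_of(c,t)[:3]: print(t,np.round(d['point'],4),round(d['score'],2),np.round(proj(f,d['point'])))
E
```

```text
{'time_s': 0.0, 'qpos': array([-78.16206916,  30.77882404,  -0.25414274,  88.17132587,
         0.14899264,  61.15266157,  -4.07918159]), 'dq': array([-0.02259383,  0.03325049, -0.01777276,  0.07724891,  0.09198171,
        0.06174135, -0.05192538]), 'joint_efforts': array([-4.98661411e-04, -5.83399844e+01,  1.04839157e+00, -2.59111762e+01,
        1.23823804e-02,  9.46213142e-03, -1.00851346e-05]), 'position': array([0.17504343, 0.62563817, 0.40379357]), 'tcp_rot': array([1.79992387e+02, 1.02199353e-01, 7.43733464e+01]), 'contact_force': array([ 0.25196232, -0.27422603, -0.13474306]), 'ft_torque': array([-0.01626633,  0.00513126, -0.02967719]), 'gripper_width': 0.0856113500338246}
top [[377.10663417   0.         319.92523698]
 [  0.         377.10663417 198.6714997 ]
 [  0.           0.           1.        ]] [[ 7.96720450e-04  9.96282643e-01 -8.61409337e-02  4.49736689e-01]
 [-9.99775284e-01 -1.03119766e-03 -2.11735079e-02  6.64504935e-02]
 [-2.11836268e-02  8.61384458e-02  9.96057941e-01  1.37102243e+00]
 [ 0.00000000e+00  0.00000000e+00  0.00000000e+00  1.00000000e+00]]
jig [ 5.8
[... 1008 characters left out ...]
5 -0.78418887]
 [-0.00622749  0.71260784  0.70153495  1.07866734]
 [ 0.          0.          0.          1.        ]]
jig [0.5838 0.0337 0.0041] 0.57 [337. 227.]
key_grip [0.4436 0.3228 0.057 ] 0.92 [247. 173.]
key_grip [0.4649 0.2303 0.0545] 0.82 [267. 189.]
key_grip [0.5331 0.3203 0.0563] 0.77 [273. 164.]
key_foot [0.4639 0.2304 0.0007] 0.95 [268. 202.]
key_foot [3.677e-01 2.769e-01 1.000e-04] 0.8 [232. 205.]
key_foot [0.5291 0.3188 0.0011] 0.67 [274. 178.]
tin_mid [ 0.4398 -0.3156  0.0232] 0.97 [366. 341.]
fence [0.6341 0.041  0.0328] 0.81 [350. 212.]
endstop [0.5883 0.0956 0.0354] 0.68 [327. 206.]
coder [0.7514 0.0496 0.0625] 0.75 [383. 188.]
coder [0.6354 0.0409 0.0337] 0.16 [351. 211.]
```

View pics/top0.png

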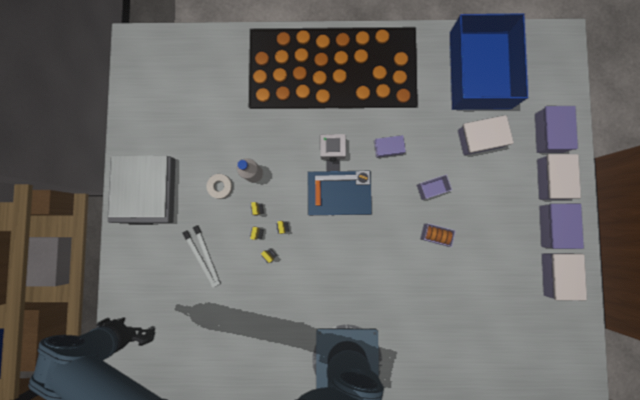

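View pics/side0.png

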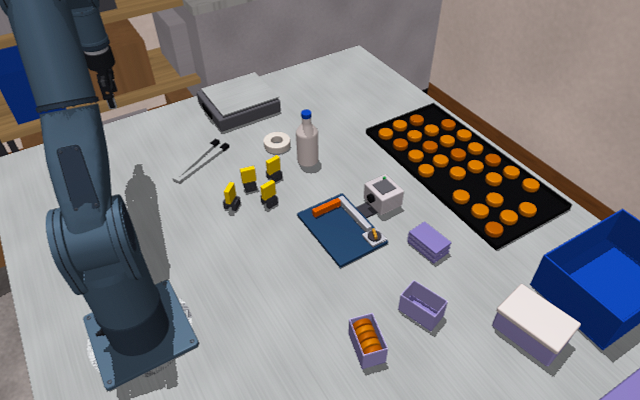

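```bash
python3 - <<'E'
import numpy as np,cv2
for c,b,o in [('top',(235,190,315,280),'a'),('side',(205,130,315,215),'b'),('top',(290,140,390,230),'c'),('side',(270,150,430,280),'d'),('top',(400,160,480,270),'e')]:
    im=np.load(c+'.npz')['im'][b[1]:b[3],b[0]:b[2]]
    s=580//max(im.shape[:2]); cv2.imwrite(f'pics/crop_{o}.png',cv2.resize(im,None,fx=s,fy=s,interpolation=cv2.INTER_CUBIC)); print(o,s)
E
```

```text
a 6
b 5
c 5
d 3
e 5
```

View pics/crop_a.png

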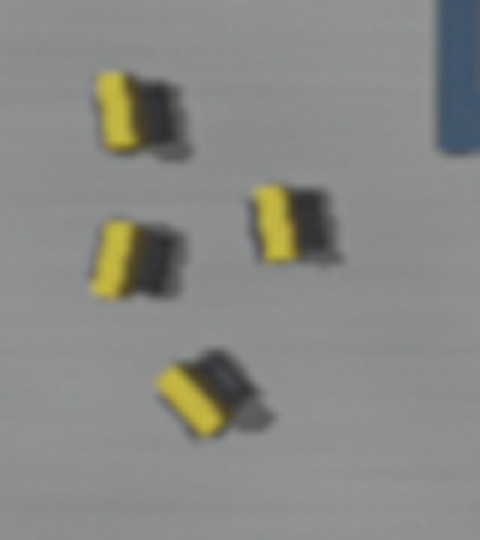

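View pics/crop_b.png

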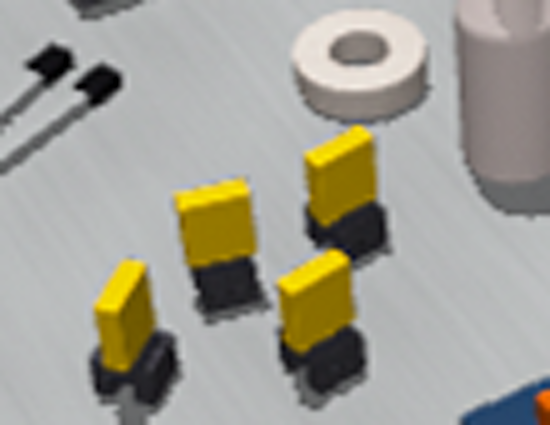

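View pics/crop_c.png

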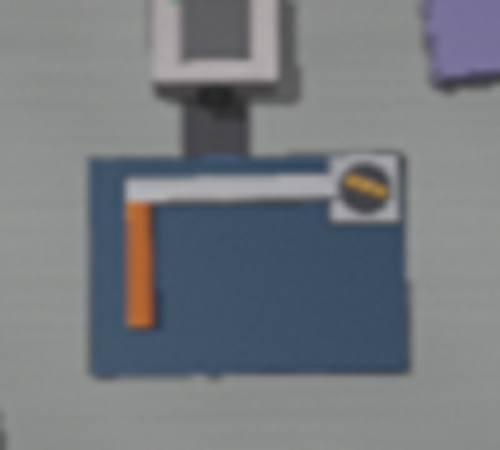

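View pics/crop_e.png

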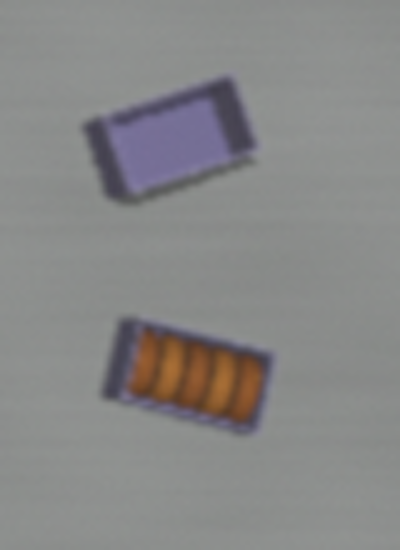

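Keys that could be taken, in the top image: (267,257), (254,233), (281,227) and (257,209). Distances from the base are 0.46, 0.55, 0.52 and 0.62 m, so I take the one at (257,209), which is (273,164) in the side view. The crops show it upright. The full tin is at top (437,235) and the empty one at (434,188). The gold bar on the dark disc at (363,177) is the screw. Next I fit exact poses.

```bash
cat > fit.py <<'E'
from h import *
from scipy.optimize import minimize
S=8
def load(c):
    d=np.load(c+'.npz'); return dict(im=d['im'],camera_matrix=d['K'],cam_to_world=d['T'])
def boxpts(x,y,yaw,lx,ly,z0,z1,ox=0,oy=0):
    c,s=np.cos(yaw),np.sin(yaw)
    return [np.array([x+c*(ox+a)-s*(oy+b),y+s*(ox+a)+c*(oy+b),z]) for a in(-lx/2,lx/2) for b in(-ly/2,ly/2) for z in(z0,z1)]
def fitbox(fs,masks,x0,dims,win=30,ofs=(0,0)):
    lx,ly,z0,z1=dims; cs=[]
    for f in fs:
        u,v=proj(f,[x0[0],x0[1],(z0+z1)/2]); cs.append((int(u)-win,int(v)-win))
    def cost(p):
        t=0
        for f,m,(a,b) in zip(fs,masks,cs):
            P=np.array([proj(f,q) for q in boxpts(*p[:3],lx,ly,z0,z1,*ofs)])
            hull=cv2.convexHull(P.astype(np.float32))[:,0]
            img=np.zeros((2*win*S,2*win*S),np.uint8)
            cv2.fillConvexPoly(img,np.round(((hull-[a,b]+0.5)*S-0.5)*16).astype(np.int32),255,shift=4)
            r=cv2.resize(img,(2*win,2*win),interpolation=cv2.INTER_AREA)/255.
            mm=m[b:b+2*win,a:a+2*win]
            t+=((r-mm)**2).sum()/max(mm.sum(),1)
        return t
    best=None
    for y in x0[2] if isinstance(x0[2],list) else [x0[2]]:
        s=np.array([x0[0],x0[1],y]);sim=np.array([s,s+[.006,0,0],s+[0,.006,0],s+[0,0,.2]])
        r=minimize(cost,s,method='Nelder-Mead',options=dict(initial_simplex=sim,xatol=1e-5,fatol=1e-5,maxiter=300))
        if best is None or r.fun<best.fun: best=r
    return best
E
cat > run1.py <<'E'
from fit import *
T,Sd=load('top'),load('side')
def hsv(f): return cv2.cvtColor(f['im'],cv2.COLOR_BGR2HSV).astype(int)
for f in(T,Sd):
    h=hsv(f); f['y']=((abs(h[...,0]-28)<7)&(h[...,1]>140)&(h[...,2]>90)).astype(float)
    f['b']=((h[...,0]>95)&(h[...,0]<118)&(h[...,1]>85)).astype(float)
    f['l']=((h[...,0]>116)&(h[...,0]<140)&(h[...,1]>35)).astype(float)
    f['o']=((h[...,0]<20)&(h[...,1]>120)).astype(float)
A=np.radians
for sets in ([T],[Sd],[T,Sd]):
    r=fitbox(sets,[f['y'] for f in sets],[.532,.320,[-.3,0.,.3]],(.044,.016,.028,.078),14)
    print('key',np.round(r.x[:2],4),np.degrees(r.x[2]).round(1),round(r.fun,3))
    ms=[np.clip(f['l']+f['o'],0,1) for f in sets]
    r=fitbox(sets,ms,[.438,-.315,[-.5,-.25,.25,1.3,1.57,1.9]],(.058,.096,.0,.062),34)
    print('tin',np.round(r.x[:2],4),np.degrees(r.x[2]).round(1),round(r.fun,3))
E
python3 run1.py
cat > run2.py <<'E'
from fit import *
T,Sd=load('top'),load('side')
# jig: plate corners by image: draw
E
python3 - <<'E'
from fit import *
for c in('top','side'):
    f=load(c)
    for p in [(.584,.034,.0)]: print(proj(f,p))
    h=cv2.cvtColor(f['im'],cv2.COLOR_BGR2HSV)
    u,v=proj(f,[.584,.034,.012]); print(h[int(v)+5,int(u)])
    u,v=proj(f,[.438,-.315,.062]); print(h[int(v),int(u)-14:int(u)+15:2])
E
```

```text
key [0.5306 0.3242] 21.5 0.611
tin [ 0.4376 -0.3162] 169.0 0.401
key [0.5309 0.32  ] 21.0 0.066
tin [ 0.4401 -0.3189] -15.2 0.069
key [0.5312 0.3224] 18.4 0.728
tin [ 0.4396 -0.3189] 165.3 0.499
[336.79944157 194.37032782]
[106  97 103]
[[138  37 104]
 [ 11 141 130]
 [ 12 170 138]
 [ 13 152 104]
 [ 15 171 160]
 [ 14 172 154]
 [ 13 156 116]
 [ 13 170 144]
 [ 12 157 115]
 [ 15 164 134]
 [ 15 172 153]
 [ 13 153 107]
 [ 12 169 128]
 [ 12 154 121]
 [130  38 101]]
[336.76545339 227.76347409]
[105 165 108]
[[126  76  97]
 [144  44 162]
 [ 16 255 162]
 [ 17 255 189]
 [ 17 255 198]
 [ 16 250 143]
 [ 15 249 124]
 [ 15 252 167]
 [ 15 255 184]
 [ 15 254 176]
 [ 14 255 164]
 [ 13 220 133]
 [124  81 104]
 [127  71  94]
 [127  48 196]]
```

View pics/crop_d.png

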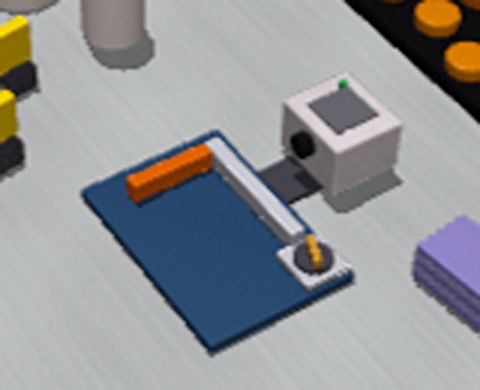

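```bash
cat > run1.py <<'E'
from fit import *
import sys
T,Sd=load('top'),load('side')
def hsv(f): return cv2.cvtColor(f['im'],cv2.COLOR_BGR2HSV).astype(int)
h=hsv(T)
print(h[203:216,250:264,1]); print(h[203:216,250:264,2])
m=np.clip((h[...,1]-60)/110.,0,1)*(h[...,2]>100)*(abs(h[...,0]-28)<9)
for z0 in(.0775,.028):
    r=fitbox([T],[m],[.532,.320,[-.3,0.,.3]],(.044,.016,z0,.078),12)
    print('key top',np.round(r.x[:2],4),np.degrees(r.x[2]).round(1),round(r.fun,3))
bg=cv2.medianBlur(T['im'],31) if 0 else np.array([int(x) for x in np.median(T['im'][215:260,400:420].reshape(-1,3),0)])
d=abs(T['im'].astype(int)-bg).sum(2)
m=np.clip((d-30)/40.,0,1); m[:,:415]=0;m[:,465:]=0;m[:213]=0;m[255:]=0
r=fitbox([T],[m],[.438,-.315,[1.1,1.3,1.57]],(.058,.096,.0,.062),24)
print('tin top',np.round(r.x[:2],4),np.degrees(r.x[2]).round(1),round(r.fun,3))
E
python3 run1.py
cat > run2.py <<'E'
from fit import *
from scipy.ndimage import map_coordinates
T,Sd=load('top'),load('side')
for c,f,win in(('top',T,50),('side',Sd,70)):
    h=cv2.cvtColor(f['im'],cv2.COLOR_BGR2HSV).astype(int)
    m=((h[...,0]>95)&(h[...,0]<118)&(h[...,1]>75)).astype(np.uint8)
    u,v=proj(f,[.584,.034,.012]);u,v=int(u),int(v)
    k=np.zeros_like(m);k[v-win:v+win,u-win:u+win]=m[v-win:v+win,u-win:u+win]
    n,l,st,_=cv2.connectedComponentsWithStats(k)
    k=(l==1+np.argmax(st[1:,4]))
    hull=cv2.convexHull(np.argwhere(k)[:,::-1].astype(np.int32).copy())
    full=np.zeros_like(m);cv2.fillConvexPoly(full,hull,1)
    print(st[1:][:,4])
    for yaw in([-.1,0.,.1],):
        r=fitbox([f],[full.astype(float)],[.584,.034,yaw],(.160,.230,0,.012),win+5,(.005,-.010))
    x,y,a=r.x; print(c,'jig',np.round([x,y],4),np.degrees(a).round(2),round(r.fun,4))
    R=lambda p:(x+np.cos(a)*p[0]-np.sin(a)*p[1],y+np.sin(a)*p[0]+np.cos(a)*p[1])
    print('screw',np.round(R((.058,-.095)),4),'corner',np.round(R((.05,.06)),4))
E
python3 run2.py
```

```text
[[ 21 105 157 167 165 158 120  59  20   2   5   2   5   4]
 [ 15  99 160 170 168 165 151 106  47   7   8   4   3   5]
 [ 13 101 160 169 167 165 159 126  64   5  14   5   0   3]
 [  6  96 158 167 167 168 162 135  78  14  10  10   0   3]
 [  2  81 154 168 167 169 163 139  88  35   9  14   5   3]
 [  6  58 149 168 166 168 161 132  94  43   5  14   5   4]
 [  8  36 133 164 166 165 157 138 103  49   0   5   5   0]
 [  7  21 125 164 168 164 160 140 110  57   9   5   5   0]
 [  9  16 117 162 167 167 162 153 119  64   0  10   5   4]
 [  9   8 101 158 168 168 168 158 135  78  19  10   5   5]
 [  6   8  94 157 170 169 169 166 139  84  22   5   0   4]
 [  5   6  62 123 148 155 153 124  79  46  16   6   9   3]
 [  5   6  10  27  41  43  35  18   7   9   7   5   6   6]]
[[136 163 188 194 187 145  96  90 100 104 106 104 113 129]
 [139 167 190 194 188 150  98  77  71  69  68  64  75  98]
 [134 162 187 193 188 161 112  79  64  54  53  49  56  77]
 [125 146 178 192 192 178 134  87  65  54  52  50  53  76]
 [122 129 167 190 194 186 144  90  67  58  55  54  54  76]
 [128 123 161 188 194 187 144  89  68  59  54  54  53  70]
 [136 127 161 188 194 187 146  89  69  62  54  53  50  62]
 [140 124 157 188 193 188 148  95  72  63  54  52  49  59]
 [139 124 155 186 194 189 157 107  77  64  54  52  49  57]
 [139 126 147 182 194 193 170 124  83  65  54  51  48  55]
 [139 125 141 172 186 186 173 132  88  67  59  56  58  65]
 [140 128 131 141 141 133 122 101  87  84  82  82  85  86]
 [141 138 129 123 111 101  96  99 111 113 104  96  91  90]]
key top [0.5288 0.3208] 10.9 0.031
key top [0.5302 0.326 ] 18.3 0.426
tin top [ 0.438  -0.3152] -15.1 0.008
[1960]
top jig [0.5852 0.0371] 0.84 0.08
screw [ 0.6446 -0.0571] corner [0.6343 0.0978]
[2581    1]
side jig [0.5861 0.0338] 0.62 0.0099
screw [ 0.6451 -0.0606] corner [0.6354 0.0943]
```

```bash
cat > run3.py <<'E'
from fit import *
T,Sd=load('top'),load('side')
def ov(f,boxes,crop,s,name):
    im=f['im'][crop[1]:crop[3],crop[0]:crop[2]]; im=cv2.resize(im,None,fx=s,fy=s,interpolation=cv2.INTER_CUBIC)
    for b,col in boxes:
        P=[((proj(f,q)-[crop[0],crop[1]]+.5)*s-.5).astype(int).tolist() for q in boxpts(*b)]
        for i in range(8):
            for k in(1,2,4):
                j=i^k
                if j>i: cv2.line(im,P[i],P[j],col,1)
    cv2.imwrite('pics/'+name+'.png',im)
kt=[((.530,.3206,np.radians(a),.044,.016,.028,.078),c) for a,c in((11,(0,0,255)),(20,(255,0,0)))]
ov(T,kt,(240,195,270,220),18,'ov1'); ov(Sd,kt,(255,150,290,190),14,'ov2')
for x,y,a,n in((.586,.034,.7,'3'),):
    a=np.radians(a)
    bs=[((x,y,a,.16,.23,0,.012,.005,-.01),(0,255,0)),((x,y,a,.016,.146,.012,.034,.058,.003),(0,0,255)),((x,y,a,.09,.016,.012,.034,.005,.068),(255,255,0)),((x,y,a,.038,.001,.024,.024,.058,-.095),(255,0,255)),((x,y,a,.001,.038,.024,.024,.058,-.095),(255,0,255))]
    ov(T,bs,(300,160,385,225),7,'ov3'); ov(Sd,bs,(285,185,405,275),6,'ov4')
E
python3 run3.py
python3 -c "
import cv2,numpy as np
a=cv2.imread('pics/ov1.png');b=cv2.imread('pics/ov2.png');H=max(a.shape[0],b.shape[0])
print(a.shape,b.shape)
p=lambda i:cv2.copyMakeBorder(i,0,H-i.shape[0],0,0,0)
o=np.hstack([p(a),p(b)]);cv2.imwrite('pics/ov12.png',cv2.resize(o,None,fx=.75,fy=.75))"
```

```text
(450, 540, 3) (560, 490, 3)
```

View pics/ov12.png

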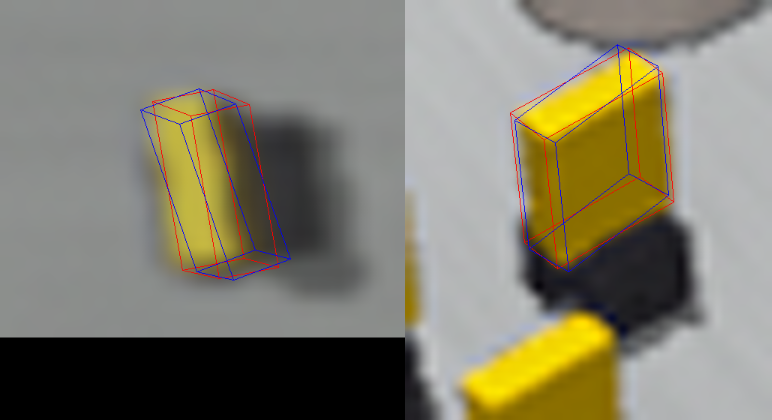

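View pics/ov3.png

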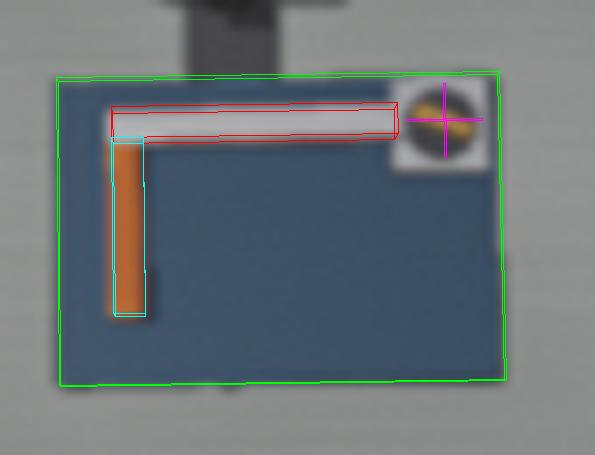

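View pics/ov4.png

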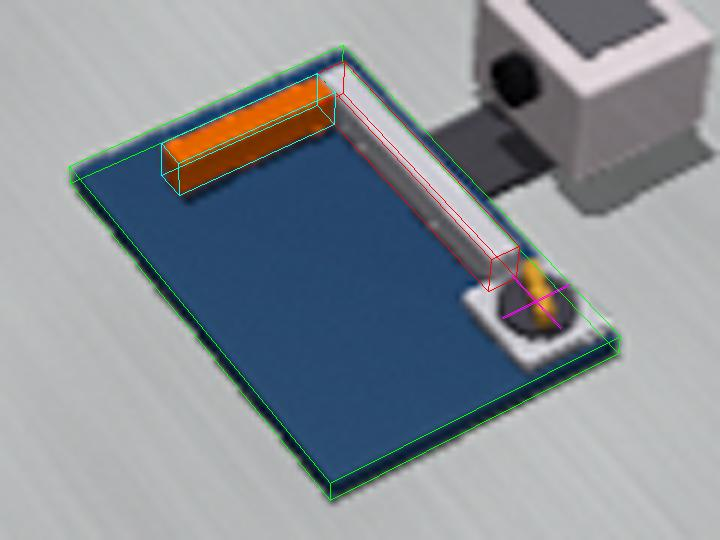

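The jig overlay fits in both views: origin about (0.586, 0.0345), yaw 0.7°. The brass bar lies at about 70°, so the screw is near 0 rad. The chosen key stands at about (0.531, 0.321) with yaw 11–15°. Moving above it now.

carry_out:
  motion:
    - [20,-17,0,0.05,85]
    - [55,-47,0,0.1,85]
    - [88,-75,0,0.15,85]
    - [121,-103,0,0.2,85]
    - [153,-131,0,0.25,85]
    - [185,-159,0,0.3,85]
    - [218,-187,0,0.35,85]
    - [250,-215,0,0.4,85]
    - [283,-242,0,0.45,85]
    - [315,-270,0,0.5,85]
    - [345,-295,0,0.5,85]
    - [356,-304,0,0.5,85]

```text
time_s: 2.1
position: [0.5347, 0.3174, 0.4049]
tcp_rot: [179.9, 0.1, 102.7]
contact_force: [0.6, -0.6, 0.0]
gripper_width: 0.085
```

```bash
python3 - <<'E'
from h import *
f=save('side','s1',(200,60,360,220),4)
o=ctrl.get_obs();print(o['time_s'],o['position'],o['tcp_rot'],o['qpos'])
for k in('key_grip','key_foot'):
  for d in ctrl.tip_of('side',k)[:5]: print(k,np.round(d['point'],4),round(d['score'],2))
for c in ('top','side'):
  f=ctrl.grab_frame(c)
  for k in('sanitiser','labels'):
    for d in ctrl.tip_of(c,k)[:1]: print(k,np.round(d['point'],4),round(d['score'],2))
E
```

```text
2.15 [0.53780522 0.31398822 0.40490846] [179.79285766   0.28189743 102.42527862] [-34.76879331  27.98785472   0.36686944  92.59777611   0.19396559
  59.32865613  67.88201022]
key_grip [0.3639 0.2744 0.0565] 0.93
key_grip [0.5323 0.3246 0.0551] 0.79
key_grip [0.4646 0.231  0.0535] 0.7
key_grip [0.4452 0.3223 0.0575] 0.56
key_foot [0.4647 0.2314 0.0008] 0.89
key_foot [ 0.3667  0.2769 -0.0048] 0.8
key_foot [ 0.4469  0.3219 -0.001 ] 0.62
key_foot [0.5304 0.3175 0.0008] 0.54
key_foot [0.5331 0.3216 0.0536] 0.46
sanitiser [6.601e-01 3.388e-01 3.000e-04] 0.63
labels [ 0.7557 -0.1557 -0.0023] 0.66
sanitiser [0.6635 0.3396 0.0023] 0.7
labels [0.6162 0.464  0.0012] 0.76
```

View pics/s1.png

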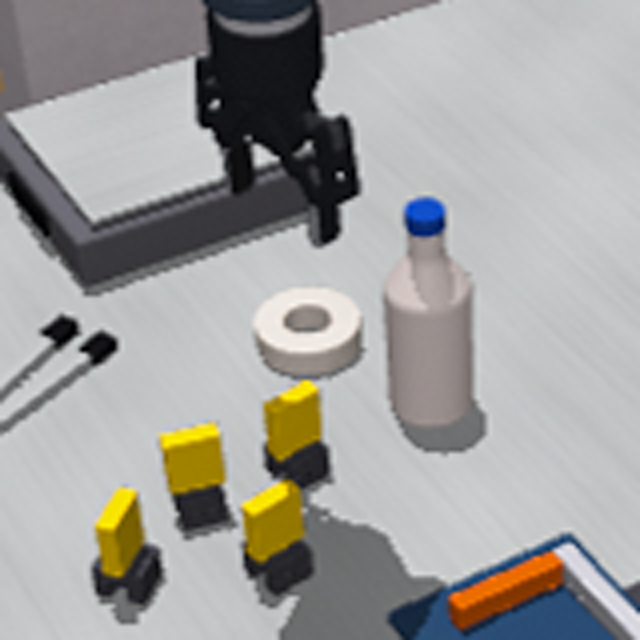

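carry_out:
  motion:
    - [0,0,-30,0,85]
    - [0,0,-70,0,85]
    - [0,0,-105,0,85]
    - [0,0,-120,0,85]
    - [0,0,-120,0,85]
    - [0,0,-120,0,85]

```text
time_s: 3.05
position: [0.5306, 0.3226, 0.2845]
tcp_rot: [-179.9, 0.0, 103.1]
contact_force: [0.4, -0.6, 0.9]
gripper_width: 0.085
```

```bash
python3 - <<'E'
from h import *
f=save('side','s2',(220,90,340,210),5)
o=ctrl.get_obs();print(o['time_s'],o['position'],o['tcp_rot'])
print(proj(f,o['position']-[0,0,.173]))
E
```

```text
3.1 [0.53129693 0.3228096  0.28584196] [ 1.79914583e+02 -4.24691076e-02  1.03069281e+02]
[271.04588563 148.97200004]
```

View pics/s2.png

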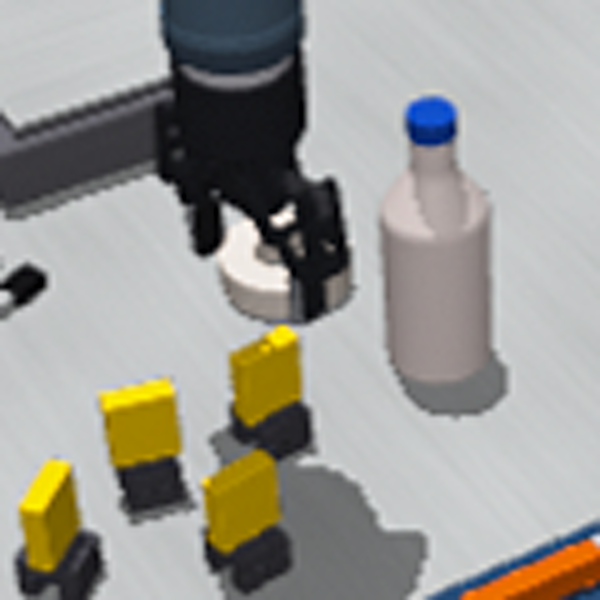

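The side view shows the open fingers straddling the key's grip, whose top is at about (273,157). I go down and close.

carry_out:
  motion:
    - [0,0,-25,0,85]
    - [0,0,-55,0,85]
    - [0,0,-72,0,85]
    - [0,0,-74,0,85]
    - [0,0,-74,0,60]
    - [0,0,-74,0,30]
    - [0,0,-74,0,8]
    - [0,0,-74,0,8]
    - [0,0,-74,0,8]
    - [0,0,-74,0,8]
    - [0,0,-74,0,8]
    - [0,0,-74,0,8]

```text
time_s: 4.1
position: [0.5316, 0.3222, 0.2117]
tcp_rot: [179.9, -0.0, 103.0]
contact_force: [-0.9, -0.2, 7.3]
gripper_width: 0.0157
```

```bash
python3 - <<'E'
from h import *
f=save('side','s3',(220,90,340,210),5)
o=ctrl.get_obs();print(o['time_s'],o['position'],o['tcp_rot'],o['contact_force'],o['gripper_width'])
E
```

```text
4.15 [0.53156469 0.32224798 0.21169543] [ 1.79913701e+02 -3.46783615e-02  1.03016279e+02] [-1.25804665 -0.8448935   6.48675157] 0.015522115524677152
```

View pics/s3.png

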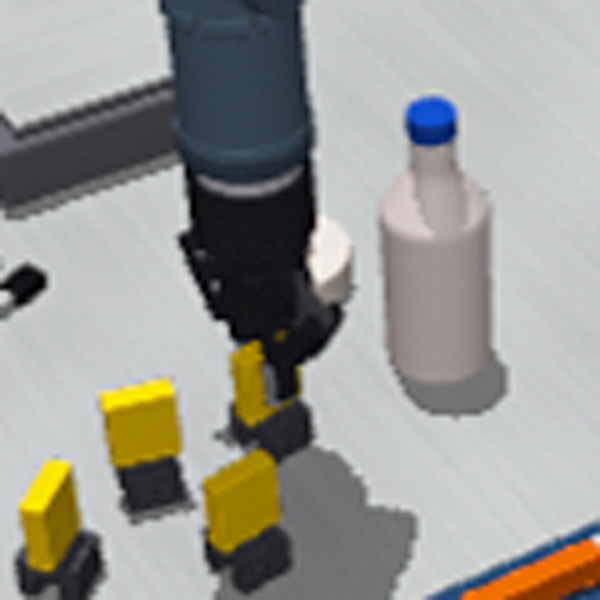

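carry_out:
  motion:
    - [0,0,20,0,8]
    - [0,0,55,0,8]
    - [4,-14,80,-0.11,8]
    - [10,-40,90,-0.23,8]
    - [20,-75,90,-0.35,8]
    - [30,-110,90,-0.47,8]
    - [40,-145,90,-0.59,8]
    - [50,-180,90,-0.71,8]
    - [60,-215,90,-0.83,8]
    - [71,-250,90,-0.95,8]
    - [82,-285,90,-1.07,8]
    - [92,-315,90,-1.19,8]

```text
time_s: 5.15
position: [0.6231, 0.0041, 0.3006]
tcp_rot: [180.0, 0.0, 34.4]
contact_force: [1.1, 0.5, -1.4]
gripper_width: 0.0158
```

carry_out:
  motion:
    - [10,-34,0,-0.12,8]
    - [18,-56,0,-0.24,8]
    - [22,-66,0,-0.36,8]
    - [22,-66,0,-0.48,8]
    - [22,-66,0,-0.6,8]
    - [22,-66,0,-0.72,8]
    - [22,-66,0,-0.84,8]
    - [22,-66,-10,-0.93,8]
    - [22,-66,-20,-0.957,8]
    - [22,-66,-20,-0.957,8]
    - [22,-66,-20,-0.957,8]
    - [22,-66,-20,-0.957,8]

```text
time_s: 6.15
position: [0.6451, -0.0591, 0.2807]
tcp_rot: [180.0, 0.0, -19.9]
contact_force: [0.3, -0.5, -1.1]
gripper_width: 0.0152
```

```bash
python3 - <<'E'
from h import *
o=ctrl.get_obs();print(o['time_s'],o['position'],o['tcp_rot'],o['contact_force'],o['gripper_width'],o['qpos'])
f=save('side','s4',(330,170,430,270),6);
for k in ('key_foot','key_grip','screw_top'):
  for d in ctrl.tip_of('side',k)[:5]:
    if d['point'][1]<.1: print(k,np.round(d['point'],4),round(d['score'],2))
f=save('top','t4',(320,130,410,220),6)
for k in ('key_foot','key_grip','screw_top'):
  for d in ctrl.tip_of('top',k)[:5]:
    if d['point'][1]<.1: print(k,np.round(d['point'],4),round(d['score'],2))
E
```

```text
6.15 [ 0.64508582 -0.05913704  0.28065305] [ 1.79993050e+02  1.81842877e-02 -1.98901234e+01] [ 0.26398337 -0.47434362 -1.08642277] 0.015247482910533046 [-19.33749234  42.40963132  30.7690747   94.79792958 -26.6470424
  50.28441121   2.28734107]
key_foot [ 0.6454 -0.0607  0.0718] 0.75
key_grip [ 0.6483 -0.0576  0.1244] 0.85
screw_top [ 0.6409 -0.0601  0.0343] 0.7
key_grip [0.6363 0.0428 0.0345] 0.44
```

View pics/s4.png

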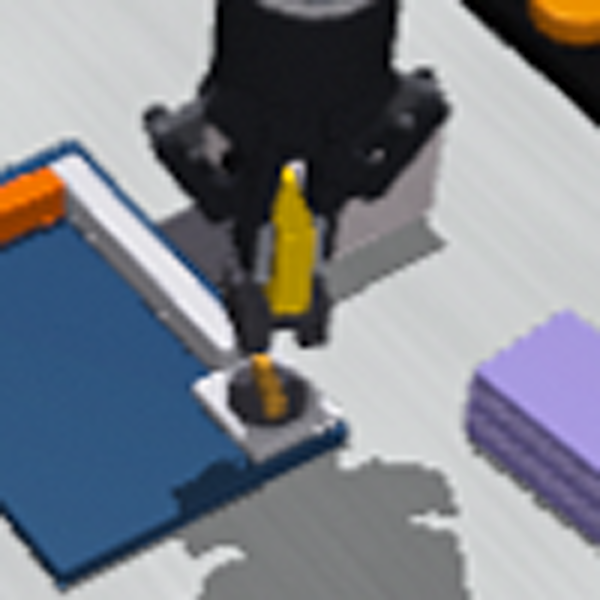

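View pics/t4.png

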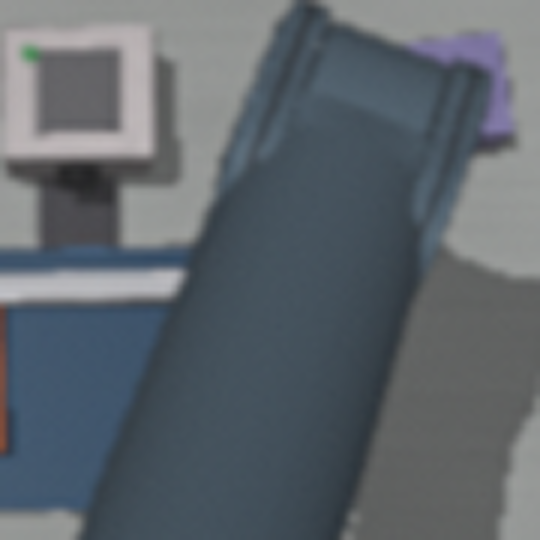

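```bash
cat > run4.py <<'E'
from run3 import ov
from fit import *
Sd=load('side')
a=np.radians(70); x,y=.6451,-.0591; zf=.069
bs=[((x,y,a,.036,.040,zf,zf+.028),(0,255,0)),((x,y,a,.044,.016,zf+.028,zf+.078),(255,0,255)),
((x,y,a,.032,.008,.024,.036),(255,255,0)),((x,y,0.012,.038,.038,.022,.022),(0,0,255))]
ov(Sd,bs,(350,185,400,250),11,'ov5'); ov(Sd,[],(350,185,400,250),11,'ov5r')
E
python3 run4.py; python3 -c "
import cv2,numpy as np
cv2.imwrite('pics/ov55.png',cv2.resize(np.hstack([cv2.imread('pics/ov5.png'),cv2.imread('pics/ov5r.png')]),None,fx=.72,fy=.72))"
```

```text
(no output)
```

View pics/ov55.png

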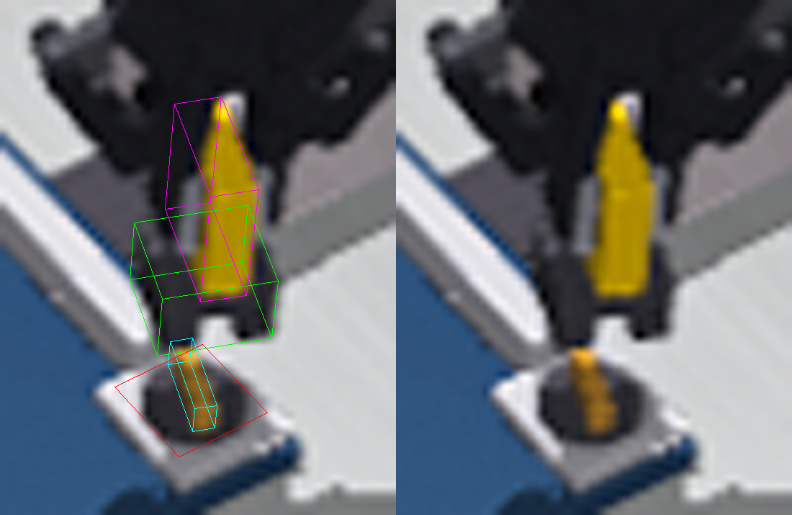

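In the side overlay the slot's end centre is at about (378,228) px and the bar's near end is at about (376,240) px. Both sit on the model to within about 1 mm. I lower it.

carry_out:
  motion:
    - [0,0,-12,0,8]
    - [0,0,-24,0,8]
    - [0,0,-30,0,8]
    - [0,0,-36,0,8]
    - [0,0,-39,0,8]
    - [0,0,-39,0,8]

```text
time_s: 7.05
position: [0.6448, -0.059, 0.2405]
tcp_rot: [180.0, 0.1, -20.0]
contact_force: [0.3, -0.5, -1.7]
gripper_width: 0.0152
```

```bash
python3 - <<'E'
from h import *
o=ctrl.get_obs();print(o['time_s'],o['position'],o['tcp_rot'],o['contact_force'],o['ft_torque'],o['gripper_width'])
f=save('side','s5',(340,190,400,250),10)
E
```

```text
7.05 [ 0.64475151 -0.05902988  0.24051657] [ 1.79960967e+02  9.14098020e-02 -1.99969265e+01] [ 0.30292434 -0.47265949 -1.72554195] [-2.22567366e-03  4.84158254e-03 -2.94164928e-05] 0.015163303119786574
```

View pics/s5.png

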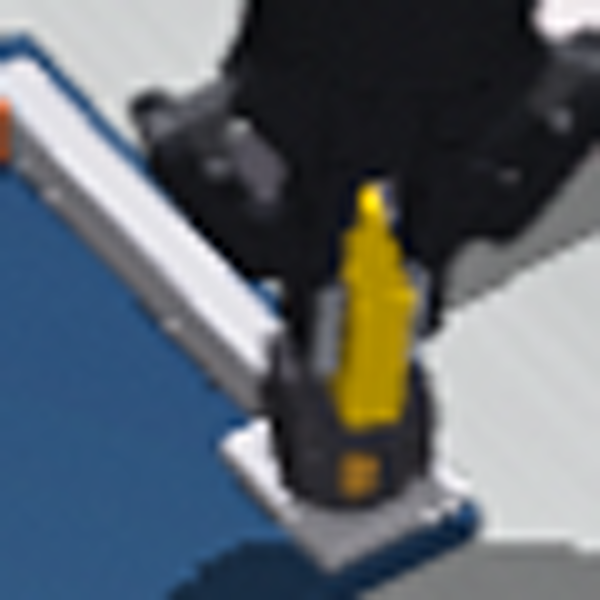

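The bar shows centred in the slot at about (376,237) with no contact force, so about 7 mm is engaged. The head's corner radius (27 mm) is larger than the 25 mm distance to the fence end. I therefore slide 6 mm back along the slot while turning.

carry_out:
  motion:
    - [-1,-3,-2,0,8]
    - [-2.1,-5.6,-4,0,8]
    - [-2.1,-5.6,-4,0,8]
    - [-2.7,-5.3,-4,-0.12,8]
    - [-3.3,-5,-4,-0.24,8]
    - [-3.9,-4.6,-4,-0.36,8]
    - [-4.4,-4.1,-4,-0.48,8]
    - [-4.9,-3.5,-4,-0.6,8]
    - [-5.3,-2.9,-4,-0.72,8]
    - [-5.6,-2.2,-4,-0.84,8]
    - [-5.8,-1.6,-4,-0.96,8]
    - [-5.9,-0.8,-4,-1.08,8]

```text
time_s: 8.1
position: [0.6384, -0.0601, 0.2378]
tcp_rot: [179.9, 0.0, -82.2]
contact_force: [-3.0, -0.7, 0.4]
gripper_width: 0.0156
```

```bash
python3 - <<'E'
from h import *
o=ctrl.get_obs();print(o['time_s'],o['position'],o['tcp_rot'],o['contact_force'],o['ft_torque'],o['gripper_width'])
f=save('side','s6',(340,190,400,250),10)
E
```

```text
8.1 [ 0.63838135 -0.06009257  0.23775498] [ 1.79876275e+02  4.67871987e-02 -8.22197272e+01] [-2.95942073 -0.69110642  0.41769431] [-0.03299539  0.92579796  0.10370168] 0.01564612094743702
```

View pics/s6.png

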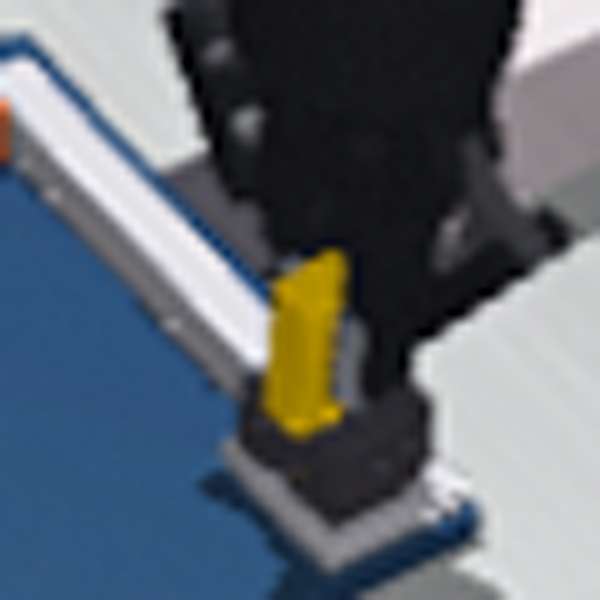

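carry_out:
  motion:
    - [1,0.5,0,-0.1,8]
    - [1,0.8,0,-0.2,8]
    - [1,0.8,0,-0.28,8]
    - [1,0.8,0,-0.3,8]
    - [1,0.8,0,-0.3,8]

```text
time_s: 8.57
position: [0.6398, -0.0585, 0.2373]
tcp_rot: [179.9, 0.0, -98.9]
contact_force: [-2.0, 1.3, -3.1]
gripper_width: 0.0154
```

```bash
python3 - <<'E'
from h import *
o=ctrl.get_obs();print(o['time_s'],o['position'],o['tcp_rot'],o['contact_force'],o['ft_torque'],o['gripper_width'])
E
```

```text
8.5667 [ 0.63982117 -0.05845589  0.23725271] [ 1.79895418e+02  3.89717576e-02 -9.88824757e+01] [-1.95526658  1.30836591 -3.11477147] [0.48456206 0.63126569 0.09364819] 0.015439471346313278
```

Friction torque only so far (0.09 N m). I keep turning in small steps.

carry_out:
  motion:
    - [0,0,0,-0.03,8]
    - [0,0,0,-0.05,8]
    - [0,0,0,-0.05,8]

```text
time_s: 8.82
position: [0.6399, -0.0583, 0.2373]
tcp_rot: [179.9, 0.0, -101.8]
contact_force: [-4.0, 2.6, -3.6]
gripper_width: 0.0153
```

```bash
python3 - <<'E'
from h import *
o=ctrl.get_obs();print(o['time_s'],o['position'],o['tcp_rot'],o['contact_force'],o['ft_torque'],o['gripper_width'])
f=save('side','s7',(340,190,400,250),10)
E
```

```text
8.8167 [ 0.63994735 -0.05832009  0.23727201] [ 1.79895454e+02  4.75946807e-02 -1.01751742e+02] [-4.03781049  2.62035282 -3.55097645] [0.66427406 0.95557929 0.54781419] 0.015255957544347176
```

View pics/s7.png

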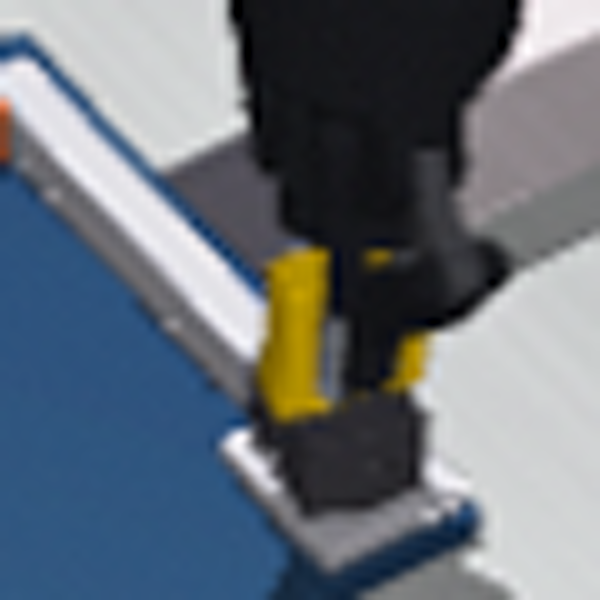

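The torque jumped to 0.55 N m, so the stop is reached. One more small push to confirm.

carry_out:
  motion:
    - [0,0,0,-0.04,8]
    - [0,0,0,-0.05,8]
    - [0,0,0,-0.05,8]

```text
time_s: 9.12
position: [0.6401, -0.0582, 0.2373]
tcp_rot: [179.9, 0.0, -104.6]
contact_force: [-3.6, 4.5, -3.3]
gripper_width: 0.0152
```

```bash
python3 - <<'E'
from h import *
o=ctrl.get_obs();print(o['time_s'],o['position'],o['tcp_rot'],o['contact_force'],o['ft_torque'],o['gripper_width'])
E
```

```text
9.1167 [ 0.64005762 -0.05822765  0.23731789] [ 1.79907149e+02  3.33437593e-02 -1.04592393e+02] [-3.58718062  4.46302486 -3.30502286] [0.90273869 1.00777298 1.18761446] 0.015199705051759166
```

carry_out:
  motion:
    - [0,0,0,0.1,8]
    - [0,0,0,0.18,8]
    - [0,0,0,0.18,8]
    - [0,0,0,0.18,8]

```text
time_s: 9.45
position: [0.641, -0.0597, 0.2385]
tcp_rot: [-179.8, -0.0, -94.6]
contact_force: [0.8, 1.2, -1.5]
gripper_width: 0.0156
```

```bash
python3 - <<'E'
from h import *
o=ctrl.get_obs();print(o['time_s'],o['position'],o['tcp_rot'],o['contact_force'],o['ft_torque'],o['gripper_width'])
E
```

```text
9.45 [ 0.64096202 -0.05973651  0.23845758] [-1.79823790e+02 -2.52920911e-02 -9.46454015e+01] [ 0.7664573   1.19796656 -1.502012  ] [ 0.14824137 -0.14723296 -0.01195276] 0.01561568567569098
```

Free now: Tz is about 0. I lift and check the screw.

carry_out:
  motion:
    - [0,0,6,0,8]
    - [0,0,15,0,8]
    - [0,0,35,0,8]
    - [0,0,60,0,8]
    - [0,0,68,0,8]
    - [0,0,68,0,8]

```text
time_s: 9.95
position: [0.6412, -0.0598, 0.3087]
tcp_rot: [-179.7, -0.0, -94.5]
contact_force: [0.2, -0.5, -2.9]
gripper_width: 0.0154
```

```bash
python3 - <<'E'
from h import *
o=ctrl.get_obs();print(o['time_s'],o['position'],o['tcp_rot'],o['contact_force'],o['ft_torque'],o['gripper_width'])
f=save('side','s8',(340,170,420,250),8)
E
```

```text
9.95 [ 0.6412253  -0.05981399  0.30869916] [-1.79687899e+02 -3.19050357e-02 -9.45407860e+01] [ 0.23564081 -0.46484895 -2.89201703] [ 0.00673143 -0.00457937  0.05220244] 0.015412839234134095
```

View pics/s8.png

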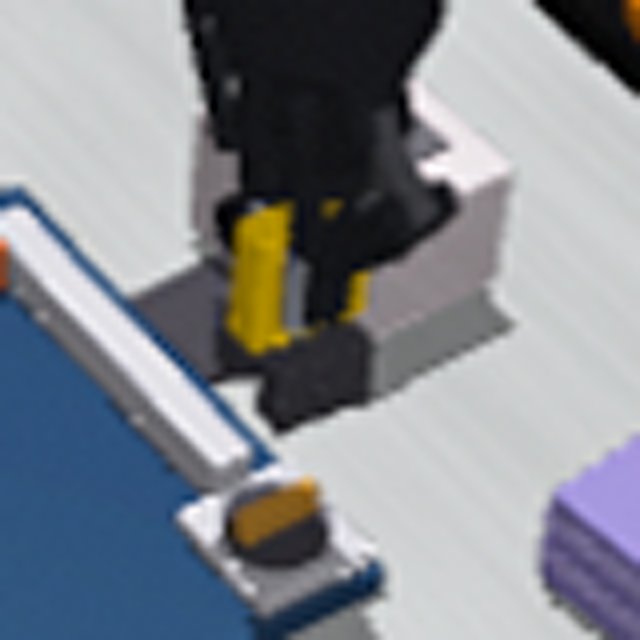

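```bash
cat > run5.py <<'E'
from fit import *
Sd=load('side'); h=cv2.cvtColor(Sd['im'],cv2.COLOR_BGR2HSV).astype(int)
m=((h[...,0]<28)&(h[...,0]>8)&(h[...,1]>110)).astype(float)
k=np.zeros_like(m);k[226:246,364:386]=m[226:246,364:386]
r=fitbox([Sd],[k],[.645,-.06,[-.4,-.2,0.,.2]],(.032,.008,.024,.036),13)
print(r.x[:2],np.degrees(r.x[2]),r.fun,k.sum())
from run3 import ov
ov(Sd,[((r.x[0],r.x[1],.0122,.032,.008,.024,.036),(0,255,0)),((r.x[0],r.x[1],.20,.032,.008,.024,.036),(255,0,255))],(360,222,392,250),20,'ov6')
E
python3 run5.py
```

```text
[ 0.64510155 -0.06061191] 1.1332682435153352 0.09976404248742941 51.0
```

View pics/ov6.png

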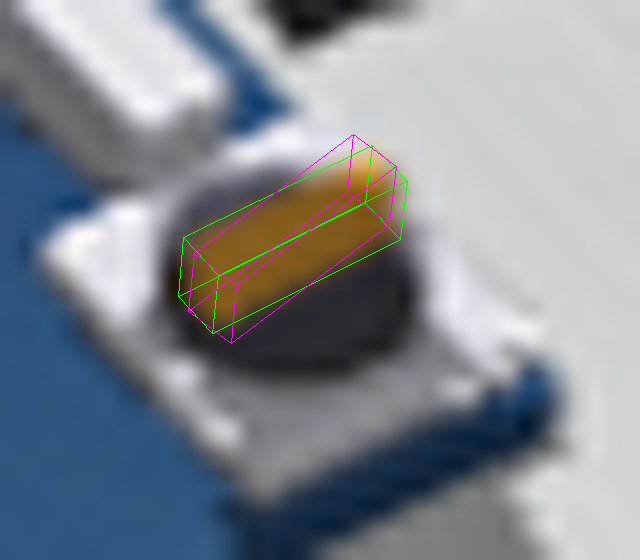

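The bar fits at 1.1° against the jig's 0.7°, so the screw is tight. Now the key goes back to its old place.

carry_out:
  motion:
    - [-4,14,0,0.03,8]
    - [-12,42,0,0.06,8]
    - [-22,77,0,0.09,8]
    - [-32,112,0,0.12,8]
    - [-42,147,0,0.15,8]
    - [-52,182,0,0.18,8]
    - [-62,217,0,0.21,8]
    - [-72,252,0,0.24,8]
    - [-82,287,0,0.27,8]
    - [-92,322,0,0.3,8]
    - [-102,355,0,0.305,8]
    - [-109,377,0,0.305,8]

```text
time_s: 11.0
position: [0.5282, 0.323, 0.3038]
tcp_rot: [179.8, 0.1, -76.6]
contact_force: [0.1, 0.3, -2.2]
gripper_width: 0.0152
```

carry_out:
  motion:
    - [-1,5,0,0,8]
    - [-1,5,-10,0,8]
    - [-1,5,-40,0,8]
    - [-1,5,-70,0,8]
    - [-1,5,-85,0,8]
    - [-1,5,-88,0,8]
    - [-1,5,-88,0,8]

```text
time_s: 11.58
position: [0.5301, 0.3216, 0.2165]
tcp_rot: [179.9, -0.1, -77.1]
contact_force: [0.5, -0.5, -1.2]
gripper_width: 0.0151
```

```bash
python3 - <<'E'
from h import *
o=ctrl.get_obs();print(o['time_s'],o['position'],o['tcp_rot'],o['contact_force'],o['ft_torque'],o['gripper_width'])
f=save('side','s9',(230,110,330,210),6)
E
```

```text
11.5833 [0.53009522 0.321636   0.21654739] [ 1.79870373e+02 -9.50505917e-02 -7.70837695e+01] [ 0.47724542 -0.47537236 -1.17654472] [ 0.01209744 -0.02560177 -0.00583641] 0.015053877643864002
```

View pics/s9.png

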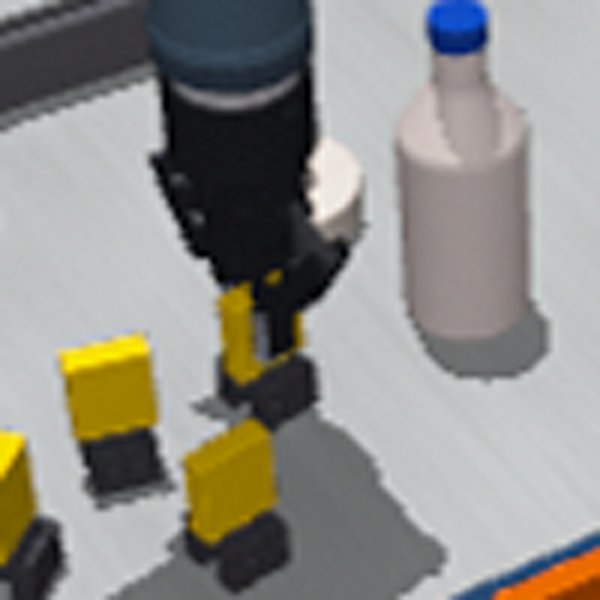

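The key is upright over its old place, with its foot about 5 mm above the table. I lower it until it touches.

carry_out:
  motion:
    - [0,0,-2,0,8]
    - [0,0,-4,0,8]
    - [0,0,-5,0,8]
    - [0,0,-5,0,8]
    - [0,0,-5,0,8]

```text
time_s: 12.05
position: [0.5303, 0.3231, 0.213]
tcp_rot: [-180.0, 0.0, -77.0]
contact_force: [0.5, 0.7, -2.0]
gripper_width: 0.0153
```

```bash
python3 - <<'E'
from h import *
o=ctrl.get_obs();print(o['time_s'],o['position'],o['tcp_rot'],o['contact_force'],o['ft_torque'],o['gripper_width'])
E
```

```text
12.05 [0.53025692 0.32311017 0.21304916] [-1.79978198e+02  1.63102572e-02 -7.69891535e+01] [ 0.48557735  0.73480032 -1.97523399] [-0.0167806  -0.03192849  0.019804  ] 0.015342820715980532
```

carry_out:
  motion:
    - [0,0,-1,0,8]
    - [0,0,-2,0,8]
    - [0,0,-2,0,8]
    - [0,0,-2,0,8]

```text
time_s: 12.38
position: [0.5305, 0.323, 0.2117]
tcp_rot: [-180.0, 0.0, -77.0]
contact_force: [-2.9, -1.3, 7.2]
gripper_width: 0.0157
```

```bash
python3 - <<'E'
from h import *
o=ctrl.get_obs();print(o['time_s'],o['position'],o['tcp_rot'],o['contact_force'],o['ft_torque'],o['gripper_width'])
E
```

```text
12.3833 [0.53046444 0.32303603 0.21171506] [-1.79982087e+02  4.84037418e-02 -7.69981914e+01] [-2.89779434 -1.30576995  7.16035561] [-0.19534665  0.57458761  0.04549835] 0.01570540100517551
```

The foot is on the table. I open in place, then lift.

carry_out:
  motion:
    - [0,0,0,0,18]
    - [0,0,0,0,24]
    - [0,0,0,0,40]
    - [0,0,0,0,60]
    - [0,0,0,0,80]
    - [0,0,0,0,85]
    - [0,0,5,0,85]
    - [0,0,20,0,85]
    - [0,0,50,0,85]
    - [0,0,85,0,85]
    - [0,0,120,0,85]
    - [0,0,130,0,85]

```text
time_s: 13.38
position: [0.5321, 0.3226, 0.3473]
tcp_rot: [-179.6, 0.1, -77.1]
contact_force: [0.8, -0.1, 0.7]
gripper_width: 0.0852
```

```bash
python3 - <<'E'
from h import *
o=ctrl.get_obs();print(o['time_s'],o['position'],o['tcp_rot'],o['contact_force'],o['gripper_width'])
f=save('side','s10',(230,110,330,210),6)
for d in ctrl.tip_of('side','key_foot')[:4]: print(np.round(d['point'],4))
E
```

```text
13.3833 [0.53205701 0.32262442 0.34725009] [-1.79559565e+02  1.31100432e-01 -7.70655308e+01] [ 0.80153428 -0.08931546  0.71643537] 0.08516466262458311
[0.53   0.3174 0.0013]
[0.3692 0.2744 0.0005]
[ 4.437e-01  3.211e-01 -4.000e-04]
```

View pics/s10.png

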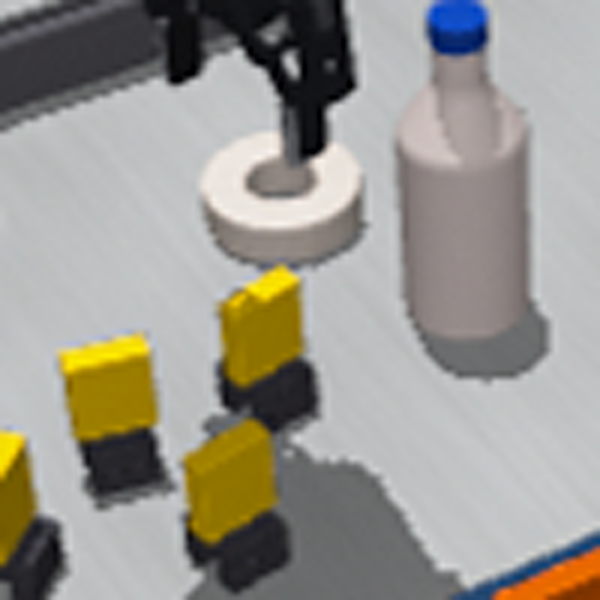

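The key stands upright where it was. Next the tin: I travel to about (0.439, -0.317), yaw -15°.

carry_out:
  motion:
    - [-2,-14,0,0.05,85]
    - [-6,-44,0,0.12,85]
    - [-11,-80,0,0.2,85]
    - [-17,-118,0,0.28,85]
    - [-22,-156,0,0.36,85]
    - [-28,-194,0,0.44,85]
    - [-33,-232,0,0.52,85]
    - [-39,-270,0,0.6,85]
    - [-44,-308,0,0.68,85]
    - [-50,-346,0,0.76,85]
    - [-55,-384,0,0.84,85]
    - [-60,-422,0,0.92,85]

```text
time_s: 14.48
position: [0.4691, -0.1005, 0.3402]
tcp_rot: [180.0, 0.1, -24.0]
contact_force: [1.5, 0.4, -0.7]
gripper_width: 0.0849
```

carry_out:
  motion:
    - [-5,-38,0,0.06,85]
    - [-11,-76,0,0.12,85]
    - [-17,-114,0,0.16,85]
    - [-22,-152,0,0.162,85]
    - [-26,-182,0,0.162,85]
    - [-29,-204,0,0.162,85]
    - [-31,-214,-5,0.162,85]
    - [-31,-217,-20,0.162,85]
    - [-31,-217,-40,0.162,85]
    - [-31,-217,-50,0.162,85]
    - [-31,-217,-50,0.162,85]
    - [-31,-217,-50,0.162,85]

```text
time_s: 15.48
position: [0.439, -0.3157, 0.2903]
tcp_rot: [-180.0, 0.1, -15.0]
contact_force: [-0.5, 0.6, 0.1]
gripper_width: 0.085
```

```bash
cat > run6.py <<'E'
from h import *
o=ctrl.get_obs();print(o['time_s'],o['position'],o['tcp_rot'],o['contact_force'],o['gripper_width'])
f=save('side','s11',(300,250,440,390),5)
for d in ctrl.tip_of('side','tin_mid')[:2]: print(np.round(d['point'],4),d['score'])
save('top','t11',(400,200,470,270),8)
E
python3 run6.py
```

```text
15.4833 [ 0.43897311 -0.31568389  0.29026198] [-1.79977934e+02  1.03519409e-01 -1.50006715e+01] [-0.45124625  0.60474862  0.11384112] 0.08495695943795106
[ 0.4389 -0.3158  0.0284] 0.67
[0.5913 0.0969 0.0335] 0.25
```

View pics/s11.png

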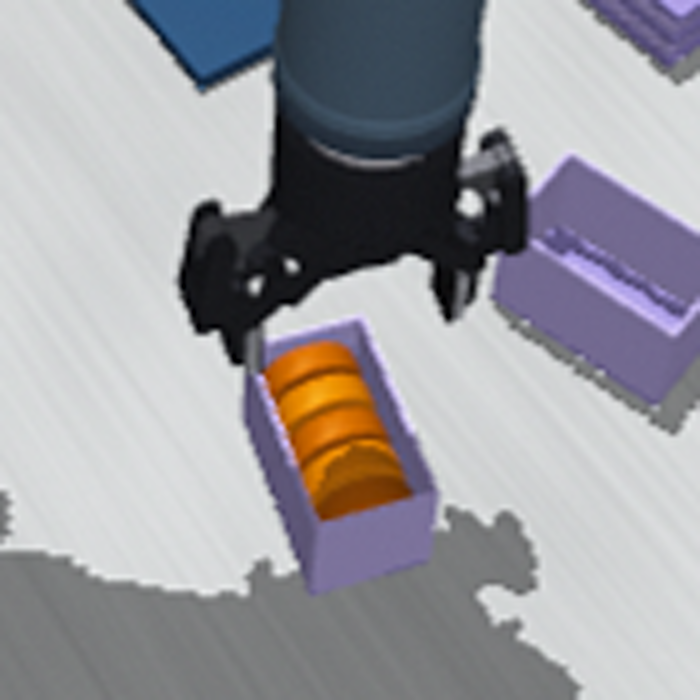

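The view shows the jaws straddling the biscuit tin across its width, with the tin at about (368,340) px. The network agrees at (0.4389, -0.3158). I descend and grip.

carry_out:
  motion:
    - [0,0,-20,0,85]
    - [0,0,-50,0,85]
    - [0,0,-78,0,85]
    - [0,0,-88,0,85]
    - [0,0,-88,0,80]
    - [0,0,-88,0,70]
    - [0,0,-88,0,62]
    - [0,0,-88,0,55]
    - [0,0,-88,0,50]
    - [0,0,-88,0,50]
    - [0,0,-88,0,50]
    - [0,0,-88,0,50]

```text
time_s: 16.63
position: [0.4399, -0.3167, 0.2046]
tcp_rot: [180.0, -0.2, -15.0]
contact_force: [-0.3, 0.3, 6.1]
gripper_width: 0.0568
```

```bash
sed -i 's/s11/s12/;s/t11/t12/' run6.py; python3 run6.py
```

```text
16.6333 [ 0.43985353 -0.31672993  0.2045804 ] [ 1.79955434e+02 -1.68961187e-01 -1.50143043e+01] [-0.25763321  0.2817419   6.0543288 ] 0.056788547873825444
[ 0.4396 -0.3157  0.0259] 0.76
```

View pics/s12.png

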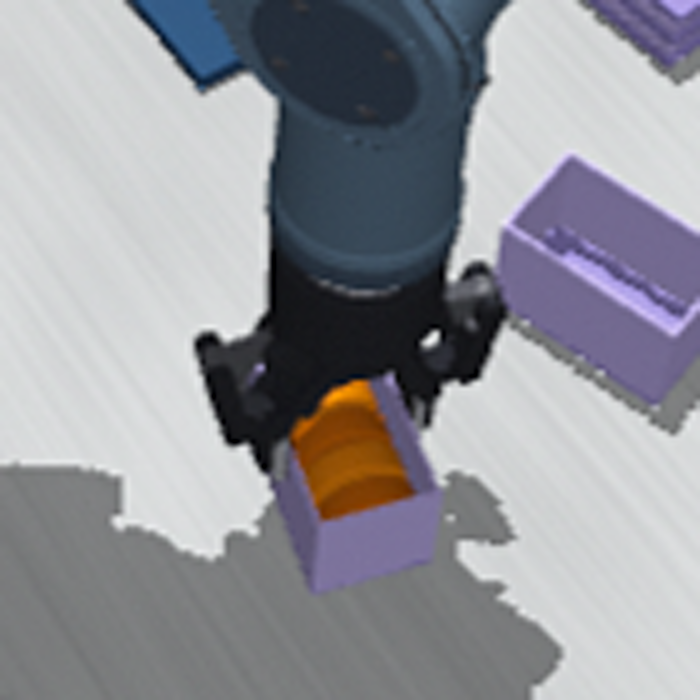

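Gripped at 56.8 mm. Lift and carry to a point about 10 mm short of both stops.

carry_out:
  motion:
    - [0,0,8,0,50]
    - [0,0,25,0,50]
    - [2,5,50,0.01,50]
    - [7,16,66,0.03,50]
    - [16,36,70,0.06,50]
    - [29,65,70,0.09,50]
    - [43,96,70,0.12,50]
    - [57,128,70,0.15,50]
    - [71,160,70,0.18,50]
    - [85,192,70,0.21,50]
    - [99,224,70,0.24,50]
    - [113,256,70,0.27,50]

```text
time_s: 17.78
position: [0.5524, -0.0582, 0.2735]
tcp_rot: [-180.0, -0.0, 0.5]
contact_force: [1.2, 0.1, -4.0]
gripper_width: 0.057
```

carry_out:
  motion:
    - [13,30,0,0.004,50]
    - [25,57,0,0.004,50]
    - [35,78,0,0.004,50]
    - [41,90,0,0.004,50]
    - [43,94,0,0.004,50]
    - [43,94,-3,0.004,50]
    - [43,94,-12,0.004,50]
    - [43,94,-25,0.004,50]
    - [43,94,-30,0.004,50]
    - [43,94,-30,0.004,50]
    - [43,94,-30,0.004,50]

```text
time_s: 18.7
position: [0.5947, 0.033, 0.2419]
tcp_rot: [180.0, 0.1, 0.6]
contact_force: [-0.5, -0.2, -3.5]
gripper_width: 0.0571
```

```bash
cat > run7.py <<'E'
from h import *
import sys
o=ctrl.get_obs();print(o['time_s'],o['position'],o['tcp_rot'],o['contact_force'],o['ft_torque'],o['gripper_width'])
f=save('side','s'+sys.argv[1],(280,140,420,280),5)
E
python3 run7.py 13
```

```text
18.7 [0.59473749 0.03299073 0.24193583] [1.79966940e+02 9.61665220e-02 6.09501445e-01] [-0.47708455 -0.24637628 -3.50494311] [ 0.01716408 -0.01419416 -0.01284296] 0.05710364782880986
```

View pics/s13.png

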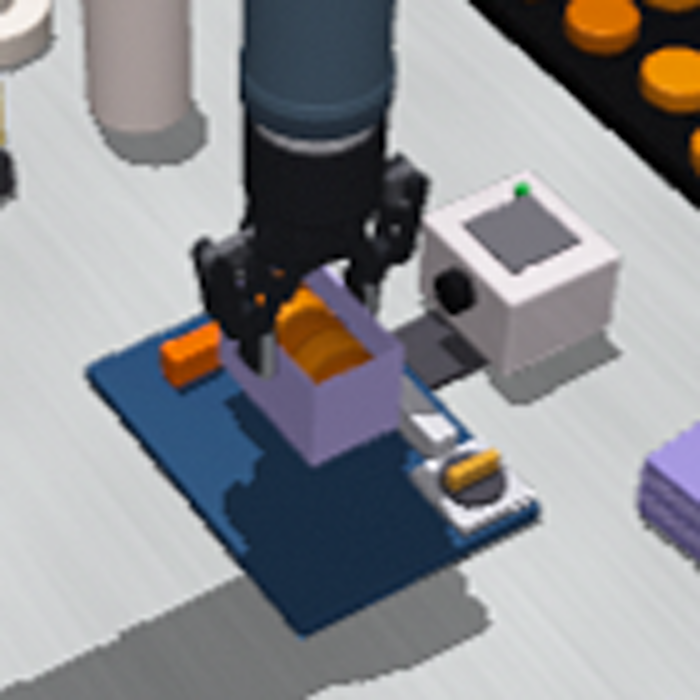

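Tin level above the plate, with a gap of about 12 mm to the fence and 14 mm to the end stop. Lower onto the plate.

carry_out:
  motion:
    - [0,0,-7,0,50]
    - [0,0,-15,0,50]
    - [0,0,-20,0,50]
    - [0,0,-23,0,50]
    - [0,0,-24.5,0,50]
    - [0,0,-25,0,50]
    - [0,0,-25,0,50]

```text
time_s: 19.33
position: [0.5953, 0.0339, 0.2176]
tcp_rot: [180.0, -0.0, 0.7]
contact_force: [0.5, -0.2, -3.3]
gripper_width: 0.0572
```

```bash
python3 run7.py 14
```

```text
19.3333 [0.59527267 0.03393472 0.21763418] [ 1.79992571e+02 -1.24424246e-03  6.90743798e-01] [ 0.50344915 -0.2209138  -3.29245145] [ 0.00335542 -0.03681582 -0.03562622] 0.05715198147328684
```

carry_out:
  motion:
    - [0,0,-1,0,50]
    - [0,0,-2,0,50]
    - [0,0,-2,0,50]
    - [0,0,-2,0,50]

```text
time_s: 19.72
position: [0.5958, 0.0338, 0.2166]
tcp_rot: [-180.0, -0.1, 0.7]
contact_force: [-1.3, 0.2, 5.9]
gripper_width: 0.0571
```

carry_out:
  motion:
    - [2,2,0,0,50]
    - [4,5,0,0,50]
    - [6,8,0,0,50]
    - [8,10,0,0,50]
    - [8,10,0,0,50]
    - [8,10,0,0,50]

```text
time_s: 20.22
position: [0.6043, 0.0442, 0.2166]
tcp_rot: [-180.0, -0.2, 0.7]
contact_force: [0.7, -0.3, 5.5]
gripper_width: 0.0571
```

```bash
python3 run7.py 15
```

```text
20.2167 [0.60428089 0.04418567 0.21662612] [-1.79992129e+02 -1.62160147e-01  7.02752402e-01] [ 0.67189571 -0.27847403  5.5073261 ] [-0.04181619 -0.10184205  0.00904681] 0.05707026739124888
```

View pics/s15.png

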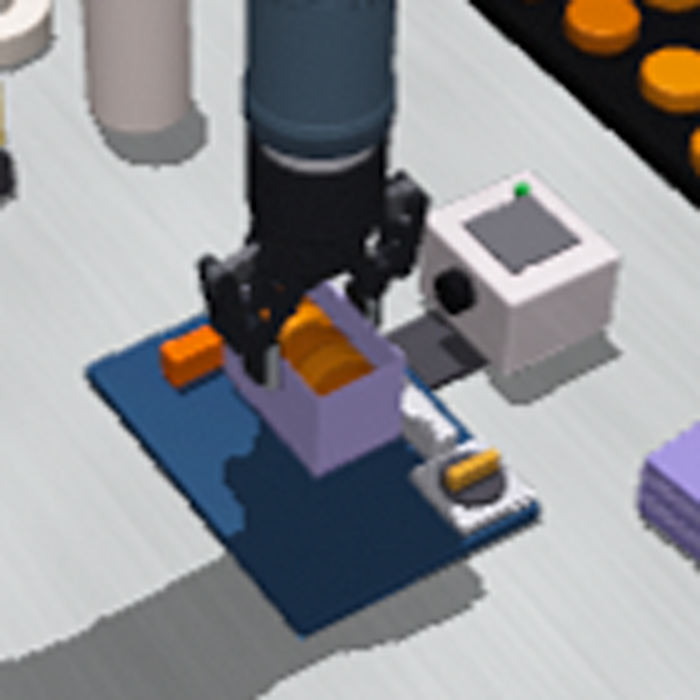

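The tin is on the plate with about 9 N down force (5.5 N plus its weight). Now I feel for the fence in x.

carry_out:
  motion:
    - [1,0,0,0,50]
    - [2,0,0,0,50]
    - [2,0,0,0,50]

```text
time_s: 20.52
position: [0.6058, 0.044, 0.2166]
tcp_rot: [-180.0, -0.1, 0.7]
contact_force: [-2.4, 0.2, 8.3]
gripper_width: 0.0572
```

carry_out:
  motion:
    - [1,0,0,0,50]
    - [2,0,0,0,50]
    - [2,0,0,0,50]

```text
time_s: 20.77
position: [0.6065, 0.0439, 0.2167]
tcp_rot: [-179.9, 0.2, 0.7]
contact_force: [-9.4, -0.2, 15.9]
gripper_width: 0.0567
```

Fence contact is at x ≈ 0.606 (predicted 0.607). Now y.

carry_out:
  motion:
    - [0,1,0,0,50]
    - [0,2,0,0,50]
    - [0,2,0,0,50]

```text
time_s: 21.02
position: [0.6065, 0.0444, 0.2167]
tcp_rot: [179.9, 0.1, 0.6]
contact_force: [-8.0, -3.3, 14.3]
gripper_width: 0.0572
```

carry_out:
  motion:
    - [0,1,0,0,50]
    - [0,2,0,0,50]
    - [0,2,0,0,50]

```text
time_s: 21.27
position: [0.6064, 0.0459, 0.2167]
tcp_rot: [179.9, 0.1, 0.6]
contact_force: [-8.6, -5.1, 14.5]
gripper_width: 0.0567
```

carry_out:
  motion:
    - [0,1,0,0,50]
    - [0,2,0,0,50]
    - [0,2,0,0,50]

```text
time_s: 21.52
position: [0.6064, 0.0478, 0.2167]
tcp_rot: [179.9, 0.1, 0.6]
contact_force: [-8.3, -4.4, 14.7]
gripper_width: 0.0571
```

carry_out:
  motion:
    - [0,0.5,0,0,50]
    - [0,1,0,0,50]
    - [0,1,0,0,50]

```text
time_s: 21.77
position: [0.6064, 0.0487, 0.2167]
tcp_rot: [179.9, 0.1, 0.6]
contact_force: [-7.4, -4.8, 14.7]
gripper_width: 0.0571
```

```bash
python3 run7.py 16
```

```text
21.7667 [0.60640106 0.04872283 0.21668141] [1.79879499e+02 1.35157102e-01 6.07367163e-01] [-7.40787752 -4.77832368 14.70181043] [-1.01887554  1.5020115   0.10479655] 0.057136872456227956
```

View pics/s16.png

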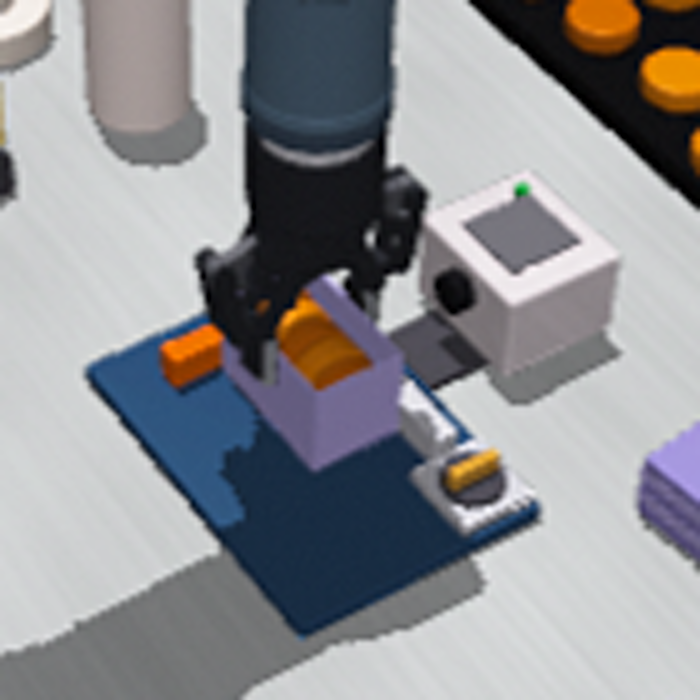

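Still sliding: the force is only friction and the position follows. Go on.

carry_out:
  motion:
    - [0,0.7,0,0,50]
    - [0,1.5,0,0,50]
    - [0,1.5,0,0,50]

```text
time_s: 22.07
position: [0.6064, 0.0494, 0.2167]
tcp_rot: [179.8, 0.1, 0.6]
contact_force: [-8.3, -7.7, 13.9]
gripper_width: 0.0571
```

carry_out:
  motion:
    - [0,0.7,0,0,50]
    - [0,1.5,0,0,50]
    - [0,1.5,0,0,50]

```text
time_s: 22.32
position: [0.6063, 0.0497, 0.2167]
tcp_rot: [179.7, 0.1, 0.6]
contact_force: [-8.0, -9.9, 14.2]
gripper_width: 0.0571
```

End-stop contact (y ≈ 0.049). I firm up both pushes slightly.

carry_out:
  motion:
    - [0.5,0.5,-0.3,0,50]
    - [1,1,-0.6,0,50]
    - [1,1,-0.6,0,50]
    - [1,1,-0.6,0,50]

```text
time_s: 22.65
position: [0.6067, 0.0498, 0.2167]
tcp_rot: [179.7, 0.2, 0.5]
contact_force: [-13.3, -11.9, 24.0]
gripper_width: 0.0573
```

```bash
python3 run7.py 17; cat > run8.py <<'E'
from run3 import ov
from fit import *
Sd=load('side')
x,y,a=.586,.0345,np.radians(.7)
bs=[((x,y,a,.058,.096,.012,.074,.021,.012),(0,255,0)),((x,y,a,.16,.23,0,.012,.005,-.01),(0,0,255))]
ov(Sd,bs,(290,180,400,270),7,'ov8')
E
python3 run8.py
```

```text
22.65 [0.6067373  0.04976659 0.21669147] [179.68263592   0.23912159   0.53914936] [-13.3140409  -11.92238241  24.01996847] [-2.18963301  2.43855808  0.61581347] 0.05731624004517468
```

View pics/ov8.png

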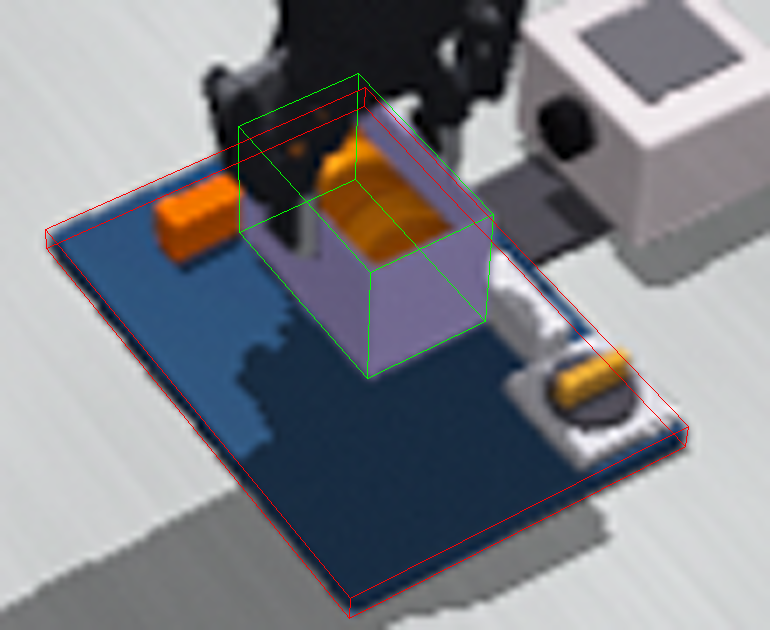

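The tin lies exactly on the seated model outline (near bottom corner at about (342,233) px). A last trim: a bit less down force, a bit more in y. Then I watch it hold.

carry_out:
  motion:
    - [0,0.5,0.4,0,50]
    - [0,1.3,0.5,0,50]
    - [0,1.3,0.5,0,50]
    - [0,1.3,0.5,0,50]
    - [0,1.3,0.5,0,50]
    - [0,1.3,0.5,0,50]

```text
time_s: 23.2
position: [0.6067, 0.0501, 0.2167]
tcp_rot: [179.6, 0.2, 0.5]
contact_force: [-11.1, -15.5, 18.1]
gripper_width: 0.057
```

```bash
python3 run7.py 18; python3 - <<'E'
from h import *
save('side','s19full'); save('top','t19full')
E
```

```text
23.2 [0.60669796 0.05010337 0.21673461] [179.57969654   0.23101256   0.51774666] [-11.11331908 -15.46308709  18.11056544] [-2.69678477  2.13936856  0.7616673 ] 0.05700426266491819
```

View pics/s19full.png

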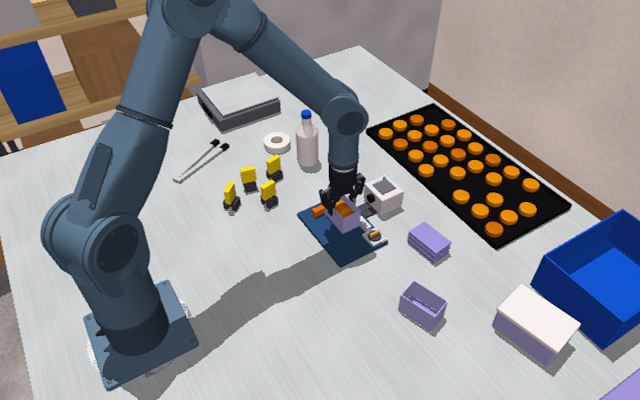

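All four keys are upright (the used one at (273,164)), the bar lies along the jig's x at (375,235), the tin is seated at (345,213), and the empty tin and lids are untouched. Handing in.

```bash
python3 -c "
from plant import ctrl
print(ctrl.job_done()); o=ctrl.get_obs(); print(o['time_s'],o['contact_force'],o['position'])"
```

```text
the job is handed in; nothing more can be done
None
the job is handed in; nothing more can be done
```

The clamp screw is tight, the key is back in its place, and the full tin is seated in the corner with the arm still holding and pressing it. I handed the job in at about 23 s. No verdict was reported.

- **Clamp screw:** I used the farthest of the four yellow-handled keys, 0.62 m from the base. I turned the screw clockwise until the torque rose from 0.09 to 1.19 N m. The brass bar then fitted at 1.1° against the jig's 0.7°, which is tight.
- **Key:** It stands upright on the table within a few millimetres of where it started.
- **Tin:** I gripped the full tin across its width, kept it level and slid it on the plate into the corner. In the side picture it lay on the outline I computed for a seated tin. At the end it was pressing about 11 N on the fence, 15 N toward the end stop (some of that is friction) and 18 N down. The grip read 57 mm on the 58 mm tin, so I saw no sign of denting.
- **Checks that disagreed:**
  - The two cameras differed by 2–3 mm on the jig's y position.
  - The first yaw fits of the key differed, 11° against 21°.
  - End-stop contact came about 2–3 mm later in y than I computed, probably because the tin sat slightly off centre in the grip. I settled the final position by contact force.
- **Not checked:** I saved a last top picture but did not look at it.

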